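# Lay out a balance-check station

## Robot

A 7-joint arm with a two-finger parallel gripper is mounted at the origin on a cart in front of the work surface, level with it; the furniture and walls round the work are solid. World frame = base frame: x ahead of the robot, y to its left, z up, the work surface at z = 0. Lengths are in m, angles in degrees, forces in N, time in s.
With the tool pointing down it reaches from about 0.4 to 0.875 m from the base axis. Payload 4.4 kg.
Tool frame: the origin (TCP) lies at the very end of the fingers, on their centre line; the grasp point (between the pads) lies 19 mm behind it; z points along the fingers, y is the line along which they close (so a half turn about z gives the same grasp; the last joint's range is limited). The gripper opens to 85 mm and grips with 20 to 120 N. Pads are 22 mm wide; open, the fingers measure 114 mm over their backs; the gripper's body (76 mm by 85 mm) begins 54 mm behind the grasp point. The pads swing forward as they close: fully open they stand 13 mm farther back than shut.
Start: joints at [64.584, 36.005, 2.206, 86.941, -1.547, 57.084, -1.146], TCP at [0.24, -0.604, 0.231] pointing down, gripper open.
Joint ranges: [-175.42, 175.42], [-21.48, 121.26], [-71.46, 75.88], [10.55, 141.38], [-63.04, 243.04], [13.31, 113.54], [-168.57, 168.57]. Speed limits (degrees/s): [147.25, 147.25, 180, 180, 180, 180, 180].

## Interface

Orientations are given as a 3x3 rotation matrix whose columns are the frame's x, y, z axes.
In Python, from cell import robot gives the robot as it stands.
- The arm moves only by the shell command python3 -m inch 'ROWS' [FORCE]. ROWS is JSON, a list of rows, each a list of 5 numbers: the shift along the tool's x, y, z in m, then the turn about the tool's z in degrees, then the closure, from -1 (fully open) to 1 (shut). In form: [[dx, dy, dz, turn, jaw], ...]. A call has 1 to 12 rows; each row is the pose to reach, as a shift and turn from the pose commanded when the call began, along the tool's axes at that moment; what a row does not reach only later rows make up. A row lasts 1/8 s, in which the tool goes at most 62.5 mm and 10.7 degrees, less where a joint would pass 70% of its speed; a pose out of reach is approached as far as the arm can. A call with a gripper value outside its range is refused whole. The fingers move at their own pace and stop on an object; FORCE is the grip in N (left out, the last holds). Time passes only in rows, so rows that repeat a pose let the fingers close. It gives the time, the measured TCP pose, the force, the opening and the grip force at its end, in the units of the state.
- robot.get_obs(): the state, without advancing time (a new reading comes with each control period).
- robot.capture(name): name is "side" or "top"; returns a dict with "frame" (384x512x3 uint8, blue, green, red), "depth" (384x512 float32, m along the optical axis (not along the pixel's ray), 0 where there is no reading), "fx", "fy", "cx", "cy" (pixels), "distortion" ([k1, k2, p1, p2, k3] as OpenCV has them; the pictures are not rectified), "R" (3x3) and "t" (3): a world point X has camera coordinates R X + t. Camera axes: x right, y down, z forward; pixel columns grow to the right and rows downward; lengths in m; the calibration is good to about 2 mm. A picture is of the moment at which its call begins.
- robot.hand_in(): hands the job in; it is judged then, once.
The state is a dict: "time": time; "q": joint angles; "joint_velocities": joint speeds; "tau": joint torques, N m; "ee_pos": TCP position; "tcp_rot": TCP orientation; "wrist_force": force on the tool from outside, world axes, zero at the start; "moment": the same for the moment, N m; "finger_gap": opening from 0.0 (shut) to 1.0 (fully open); "gripper_force": force on a finger pad.
Only numpy, scipy, OpenCV 4.12 (cv2) and the standard library are available. Lean on these libraries where they do the work, as an engineer would, in place of code of your own. Each camera call takes 0.05 s, during which the arm holds its last target. There are 200 camera calls.

## Task

Set up the bench for a balance check: stand the steel weight in the middle of the balance's pan, and one thing upright and centred in each of the mat's three rings. The orange-capped jar goes in the end ring next to the balance, the small white bottle in the end ring away from the balance, and the purple-capped tube, lifted out of the packed wire rack, in the middle ring between them. Any order will do, but leave the glass beaker beside the mat where it stands.

Things in the scene. Friction and masses are not known exactly. Their poses are not given: they have to be found in the camera images.
- weight_center (a point): Steel calibration weight, 56 mm high, 0.2 kg: plain round body 34 mm in diameter from the foot up to 36 mm, a narrower neck, and a round knob 25 mm in diameter on top. Loose. The point is on its axis, 28 mm above its foot. Its z axis points up along the part.
- jar_center (a point): Small round jar with an orange screw cap, 53 mm high, body 38 mm and cap 41 mm in diameter (cap from 38 mm up), about 0.09 kg. Loose, cap fixed. (A similar jar in a tray on the rear bench, beyond the table, is not meant.) The point is on its axis, 26.5 mm above its foot. Its z axis points up along the part.
- bottle_center (a point): Small white round bottle with a white screw cap, 100 mm high: body 50 mm in diameter with shoulders up to about 80 mm, cap 32 mm in diameter above that, about 0.085 kg. Loose, cap fixed. (The other white bottle on the bench, open-necked and twice as tall, is not meant.) The point is on its axis, 50 mm above its foot. Its z axis points up along the part.
- purple_center (a point): Tall clear tube with a purple cap, 156 mm high, 30 mm in diameter, cap 34 mm in diameter (the top 19 mm), about 0.05 kg. Loose; it starts upright in a cell of the wire rack, its foot 6 mm above the bench, loose by up to 6 mm sideways in the cell's wires, its upper 60 mm standing clear above the green-capped tubes that surround it closely. The point is on its axis, 78 mm above its foot. Its z axis points up along the part.
- mat: Thin dark rubber mat, fixed, 84 mm (x) by 222 mm (y), 2 mm thick, with three printed white rings 62 mm in diameter, each with a dot at its centre, in a row along its y axis: centres at y = -72, 0 and +72 mm, x = 0. Origin at the centre of its underside, z up. Either end may be the one next to the balance.
- balance_pan (a point): Compact white laboratory balance, fixed, 150 mm deep by 128 mm wide, 40 mm high, with a grey display panel at the robot's side and a round steel pan 92 mm in diameter whose top stands 56 mm above the bench. It stands beyond one end of the mat's row of rings (left or right). The point is at the centre of the pan's top face, z up; the pan does not give.
- tube_rack_full: Wire rack, fixed, 262 mm (x) by 219 mm (y), rim 75 mm high, with cells 43.7 mm apart, packed with green-capped tubes (caps 41 mm wide, tops 100 mm above the bench); the purple-capped tube stands in one of six inner cells. Origin at the centre of its underside, z up.
- beaker: Clear glass beaker, 88 mm wide with its spout, 100 mm high, standing loose beyond the end of the mat away from the balance; to be left alone. Origin at the centre of its underside, z up.
Not all that is in view belongs to the job. Leave any blue look-alike of the part that bears bottle_center alone.

How it is judged (in metres and radians):
At the end, for the whole second after the job is handed in: Weight upright on the pan within 14 mm of its centre; jar, purple tube and bottle upright (0.12 rad) on the mat, each within 12 mm along and across the mat of its ring's centre: jar next to the balance, tube in the middle, bottle away from the balance (horizontal distance between weight_center and balance_pan below 0.014 m and z of weight_center in the frame of balance_pan between 0.023 and 0.033 m and x of purple_center in the frame of mat between -0.012 and 0.012 m and y of purple_center in the frame of mat between -0.012 and 0.012 m and ((y of balance_pan in the frame of mat above 0 m and x of jar_center in the frame of mat between -0.012 and 0.012 m and y of jar_center in the frame of mat between 0.06 and 0.084 m and x of bottle_center in the frame of mat between -0.012 and 0.012 m and y of bottle_center in the frame of mat between -0.084 and -0.06 m) or (y of balance_pan in the frame of mat below 0 m and x of jar_center in the frame of mat between -0.012 and 0.012 m and y of jar_center in the frame of mat between -0.084 and -0.06 m and x of bottle_center in the frame of mat between -0.012 and 0.012 m and y of bottle_center in the frame of mat between 0.06 and 0.084 m)) and height (world z) of jar_center between 0.0235 and 0.0335 m and height (world z) of bottle_center between 0.047 and 0.057 m and height (world z) of purple_center between 0.075 and 0.085 m and angle between each of weight_center, jar_center, bottle_center, purple_center's own z axis and vertical below 0.12 rad); the robot touches nothing.
It fails at once if the beaker is shifted by more than 20 mm or tipped (distance of beaker from where it was at the start of the episode above 0.02 m or angle between beaker's own z axis and vertical above 0.2 rad).
It also fails if it takes over 102 s, if anything falls off the work surface, if the arm or the gripper's body presses on something with over 40 N, if the wrist force passes 120 N, or if a joint passes its speed limit or range.

## Working session

There is one attempt and no reset: what is moved stays moved. The work goes in short steps, Python scripts to look and compute and a shell command to move; the robot and the scene stay as the last step left them, time stands still between calls to the robot, and variables do not carry over. Pictures are saved under pics/ and viewed, at most 14 in all, crops included, and the job is handed in when it is done.

```bash
ls; mkdir -p pics; cat > h.py <<'E'
import numpy as np, cv2, pickle
from cell import robot
def cap(n,tag):
    c=robot.capture(n); pickle.dump(c,open(f'pics/{tag}.pkl','wb')); cv2.imwrite(f'pics/{tag}.png',cv2.resize(c['frame'],None,fx=1.5,fy=1.5)); return c
def load(tag): return pickle.load(open(f'pics/{tag}.pkl','rb'))
def ray(c,u,v):
    K=np.array([[c['fx'],0,c['cx']],[0,c['fy'],c['cy']],[0,0,1]])
    p=cv2.undistortPoints(np.array([[[u,v]]],float),K,np.array(c['distortion'],float))[0,0]
    return np.array([p[0],p[1],1])
def onz(c,u,v,z):
    R=np.array(c['R']);t=np.array(c['t']); o=-R.T@t; d=R.T@ray(c,u,v); return o+d*(z-o[2])/d[2]
def cloud(c):
    h,w=c['depth'].shape; K=np.array([[c['fx'],0,c['cx']],[0,c['fy'],c['cy']],[0,0,1]])
    uv=np.stack(np.meshgrid(np.arange(w),np.arange(h)),-1).reshape(-1,1,2).astype(float)
    p=cv2.undistortPoints(uv,K,np.array(c['distortion'],float))[:,0]
    d=c['depth'].reshape(-1,1); X=np.c_[p,np.ones(len(p))]*d
    W=(X-np.array(c['t']))@np.array(c['R']); W[d[:,0]==0]=np.nan
    return W.reshape(h,w,3)
E
python3 - <<'E'
from h import *
for n in('side','top'):
    c=cap(n,n+'0'); print(n,-np.array(c['R']).T@c['t'],c['fx'],np.array(c['R']).round(2).tolist())
o=robot.get_obs();print(o['time'],o['ee_pos'],o['tcp_rot'],o['finger_gap'])
E
```

```text
pics
side [0.56257132 0.94507799 0.45026403] 378.8809513663906 [[-1.0, 0.0, 0.0], [-0.0, 0.36, -0.93], [-0.01, -0.93, -0.36]]
top [ 0.4583045  -0.04075494  0.98637434] 383.317606498775 [[0.0, -1.0, -0.02], [-1.0, -0.0, -0.09], [0.09, 0.02, -1.0]]
0.1 [ 0.23961956 -0.60362437  0.23048429] [[ 9.29480981e-01  3.68869505e-01 -6.27204760e-04]
 [ 3.68870039e-01 -9.29479633e-01  1.58293802e-03]
 [ 9.23512375e-07 -1.70266782e-03 -9.99998550e-01]] 1.0006212884560832
```

View pics/top0.png

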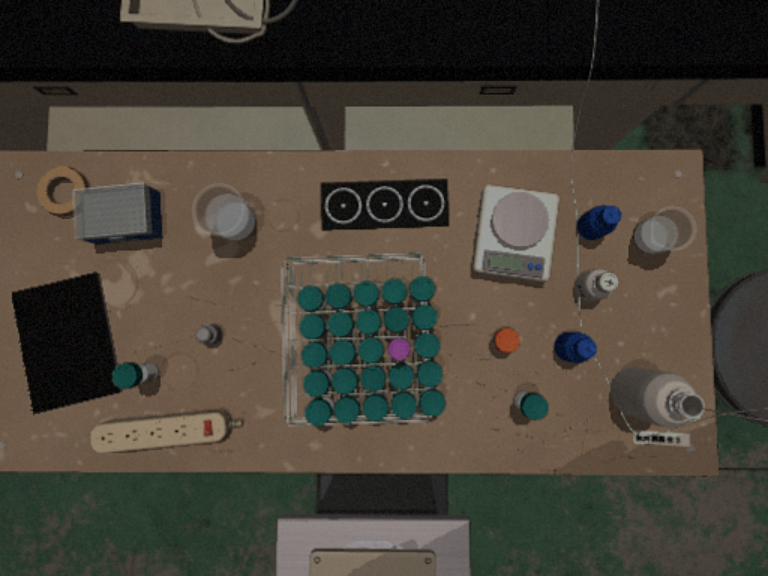

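View pics/side0.png

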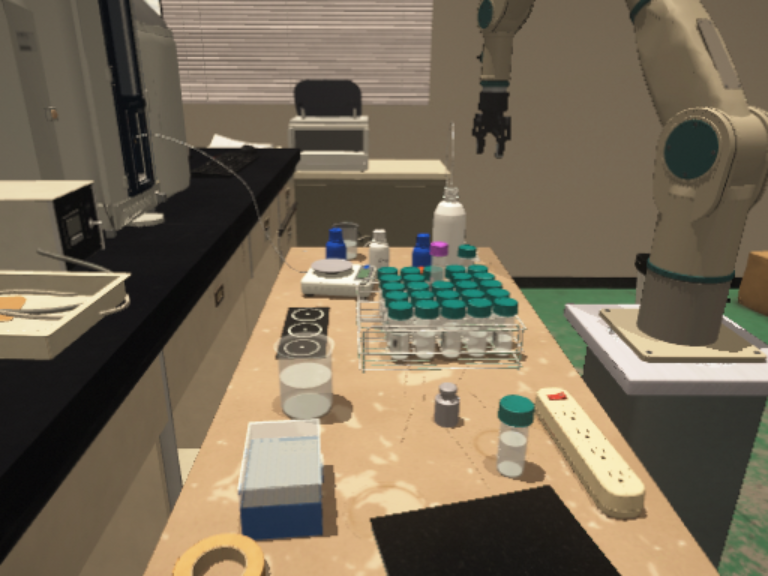

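The top view (1.5x pixels) shows the mat's dots at (343,205), (384,204) and (427,203), with the balance pan at (520,219) to the right and the beaker at (228,215) to the left.

Candidates, by pixel:
- **Bottle:** white capped at (598,284), which I choose. Not the blue ones at (602,222) and (577,347), nor the tall open one at (680,402).
- **Jar:** orange at (507,340). The tray on the rear bench is only in the side view.
- **Purple tube:** (400,349), among the green caps.
- **Weight:** grey at (207,334). Not the green tubes at (127,375) and (533,405).

```bash
cat > m.py <<'E'
from h import *
def blob(W,u,v,r,zlo,zhi,f=None):
    u,v=u/1.5,v/1.5; vv,uu=np.mgrid[0:384,0:512]
    m=(np.hypot(uu-u,vv-v)<r/1.5)&(W[...,2]>zlo)&(W[...,2]<zhi)
    P=W[m]; 
    if len(P)<4: return m.sum()
    return len(P),P.mean(0).round(4),((P.min(0)+P.max(0))/2).round(4),np.ptp(P,axis=0).round(4)
E
python3 - <<'E'
from m import *
c=load('top0');W=cloud(c)
for n,a in dict(weight=(207,334,22,.045,.07),jar=(507,340,25,.04,.07),bottle=(604,282,25,.088,.12),purple=(400,349,18,.13,.18),pan=(520,219,35,.045,.07),
  beaker=(228,212,45,.07,.13),blue1=(606,216,20,.08,.12),blue2=(580,347,22,.08,.12),tall=(684,402,22,.15,.25)).items(): print(n,blob(W,*a))
f=c['frame']; hsv=cv2.cvtColor(f,cv2.COLOR_BGR2HSV)
g=cv2.cvtColor(f,cv2.COLOR_BGR2GRAY)
for n,u,v in(('L',343,205),('M',384,204),('R',427,203)):
    u,v=u/1.5,v/1.5;s=g[int(v)-4:int(v)+5,int(u)-4:int(u)+5].astype(float);s=np.clip(s-60,0,None);yy,xx=np.mgrid[0:9,0:9]
    U=int(u)-4+(s*xx).sum()/s.sum();V=int(v)-4+(s*yy).sum()/s.sum();print(n,U,V,onz(c,U,V,.002))
# mat dark region
reg=np.zeros_like(g);reg[110:160,205:310]=1
m=((g<45)&(reg>0)).astype(np.uint8);print('matrect',cv2.minAreaRect(cv2.findNonZero(m)))
# colour masks for caps
def cm(lo,hi,box,z):
    mm=cv2.inRange(hsv,lo,hi);k=np.zeros_like(mm);x0,y0,x1,y1=[int(b/1.5) for b in box];k[y0:y1,x0:x1]=mm[y0:y1,x0:x1]
    p=cv2.findNonZero(k);(u,v),r=cv2.minEnclosingCircle(p);return len(p),u*1.5,v*1.5,r*1.5,onz(c,u,v,z).round(4)
print('purple',cm((140,80,60),(170,255,255),(380,330,420,370),.162))
print('jar',cm((2,120,80),(15,255,255),(485,315,530,365),.053))
cr=f[170:300,330:500];cv2.imwrite('pics/crop1.png',np.vstack([cv2.resize(f[170:300,320:480],None,fx=3.5,fy=3.5)[:300,:560],cv2.resize(f[190:270,110:190][:,:],(560,0) if 0 else (280,280))[:, :].repeat(2,1)]))
E
```

```text
weight (85, array([0.4531, 0.2754, 0.0561]), array([0.4527, 0.2761, 0.0549]), array([0.0218, 0.0229, 0.012 ]))
jar (231, array([ 0.4453, -0.2161,  0.0524]), array([ 0.4455, -0.2169,  0.0493]), array([0.0388, 0.0396, 0.0176]))
bottle (157, array([ 0.5352, -0.3625,  0.0991]), array([ 0.5354, -0.3633,  0.0958]), array([0.0297, 0.0295, 0.0155]))
purple (186, array([ 0.4339, -0.043 ,  0.1613]), array([ 0.4336, -0.043 ,  0.1554]), array([0.0304, 0.0305, 0.022 ]))
pan (1078, array([ 0.6407, -0.2409,  0.0566]), array([ 0.6407, -0.2414,  0.0573]), array([0.0897, 0.089 , 0.0121]))
beaker (454, array([0.6513, 0.2497, 0.0914]), array([0.649 , 0.243 , 0.0875]), array([0.0815, 0.08  , 0.0346]))
blue1 (178, array([ 0.638 , -0.3693,  0.0972]), array([ 0.6388, -0.3721,  0.0929]), array([0.0303, 0.0305, 0.0253]))
blue2 (185, array([ 0.4346, -0.3253,  0.0973]), array([ 0.4349, -0.3274,  0.0919]), array([0.0324, 0.0302, 0.0238]))
tall (479, array([ 0.3601, -0.4323,  0.1702]), array([ 0.3594, -0.4368,  0.1838]), array([0.0541, 0.046 , 0.0673]))
L 228.35530085959886 136.53295128939828 [0.67646223 0.055247   0.002     ]
M 256.00224719101124 135.55280898876404 [ 0.67902168 -0.0169892   0.002     ]
R 283.5964912280702 134.71637426900585 [ 0.68117562 -0.08896099  0.002     ]
matrect ((255.90065002441406, 136.0199737548828), (31.54914665222168, 84.35315704345703), 88.09085083007812)
purple (177, 398.49998474121094, 348.49999237060547, 11.511022567749023, array([ 0.4332, -0.0422,  0.162 ]))
jar (221, 506.88157653808594, 339.31578826904297, 12.820595741271973, array([ 0.4451, -0.2166,  0.053 ]))
```

View pics/crop1.png

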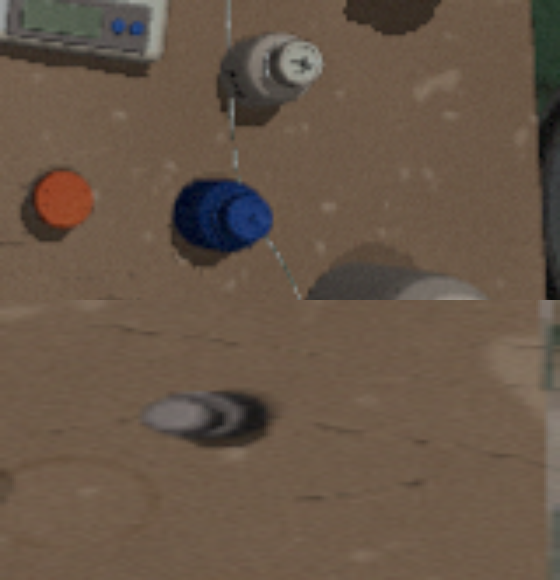

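The close crop shows the white capped bottle (top right) beside the blue look-alike, the orange jar on the left, and the grey weight with its knob below, so the choices stand. Next I check the thin cable's height near the bottle and start the approach.

```bash
python3 - <<'E'
from m import *
c=load('top0');W=cloud(c)
for u,v in((573,150),(575,190),(577,240),(578,270),(590,385),(610,410)):
    a=W[int(v/1.5)-2:int(v/1.5)+3,int(u/1.5)-3:int(u/1.5)+4].reshape(-1,3);i=np.nanargmax(a[:,2]);print(u,v,a[i].round(3))
print('tall top',np.nanmax(W[240:300,400:480,2]))
E
python3 -m inch '[[0.03,0.01,-0.02,-9.8,-0.6],[0.08,0.03,-0.05,-19.6,-0.6],[0.13,0.05,-0.07,-29.4,-0.6],[0.18,0.07,-0.07,-39.2,-0.6],[0.23,0.09,-0.07,-49,-0.6],[0.274,0.109,-0.07,-58.8,-0.6],[0.274,0.109,-0.07,-68.4,-0.6],[0.274,0.109,-0.07,-68.4,-0.6],[0.274,0.109,-0.07,-68.4,-0.6]]' 40
```

```text
573 150 [ 0.764 -0.332  0.039]
575 190 [ 0.703 -0.343  0.006]
577 240 [ 0.614 -0.344  0.006]
578 270 [ 0.556 -0.351  0.019]
590 385 [ 0.366 -0.354  0.005]
610 410 [ 0.334 -0.391  0.004]
tall top 0.2449217020312275
time: 1.23
ee_pos: [0.5337, -0.6049, 0.3012]
tcp_rot: [[0.003, 1.0, -0.001], [1.0, -0.003, -0.0], [-0.0, -0.001, -1.0]]
wrist_force: [-0.9, -0.4, 0.6]
finger_gap: 0.8
gripper_force: 0.0
```

```bash
python3 -m inch '[[0.04,0.0,0.0,0,-0.6],[0.1,0.001,0.03,0,-0.6],[0.16,0.0015,0.07,0,-0.6],[0.21,0.0015,0.1,0,-0.6],[0.242,0.0015,0.13,0,-0.6],[0.242,0.0015,0.16,0,-0.6],[0.242,0.0015,0.19,0,-0.6],[0.242,0.0015,0.22,0,-0.6],[0.242,0.0015,0.245,0,-0.6],[0.242,0.0015,0.262,0,-0.6],[0.242,0.0015,0.267,0,-0.6],[0.242,0.0015,0.267,0,-0.6]]'
python3 -m inch '[[0,0,0,0,-0.3],[0,0,0,0,-0.1],[0,0,0,0,0.2],[0,0,0,0,0.2],[0,0,0,0,0.2],[0,0,0,0,0.2]]' 40
```

```text
time: 2.72
ee_pos: [0.5362, -0.3628, 0.0348]
tcp_rot: [[0.0, 1.0, 0.001], [1.0, -0.0, -0.0], [-0.0, 0.001, -1.0]]
wrist_force: [0.6, -1.0, 0.4]
finger_gap: 0.799
gripper_force: 0.0
time: 3.48
ee_pos: [0.5367, -0.3629, 0.0355]
tcp_rot: [[-0.001, 1.0, 0.002], [1.0, 0.001, -0.001], [-0.001, 0.002, -1.0]]
wrist_force: [-0.1, 0.6, 5.8]
finger_gap: 0.568
gripper_force: 41.6
```

```bash
python3 -m inch '[[0,0,-0.02,0,0.2],[0,0,-0.05,0,0.2],[0,0,-0.08,0,0.2],[0.01,0.003,-0.11,0,0.2],[0.03,0.01,-0.12,0,0.2],[0.07,0.024,-0.12,0,0.2],[0.12,0.04,-0.12,0,0.2],[0.17,0.057,-0.12,0,0.2],[0.22,0.074,-0.12,0,0.2],[0.27,0.091,-0.12,0,0.2],[0.32,0.108,-0.12,0,0.2],[0.36,0.121,-0.12,0,0.2]]'
python3 -m inch '[[0.03,0.01,0,0,0.2],[0.048,0.016,0,0,0.2],[0.057,0.019,0.005,0,0.2],[0.058,0.019,0.03,0,0.2],[0.058,0.019,0.06,0,0.2],[0.058,0.019,0.085,0,0.2],[0.058,0.019,0.1,0,0.2],[0.058,0.019,0.1,0,0.2],[0.058,0.019,0.1,0,0.2]]'
```

```text
time: 4.97
ee_pos: [0.6564, 0.0024, 0.1538]
tcp_rot: [[-0.004, 1.0, -0.001], [1.0, 0.004, 0.002], [0.002, -0.001, -1.0]]
wrist_force: [0.0, 0.5, -0.6]
finger_gap: 0.569
gripper_force: 41.6
time: 6.1
ee_pos: [0.6765, 0.0555, 0.0553]
tcp_rot: [[-0.0, 1.0, 0.002], [1.0, 0.0, 0.0], [0.0, 0.002, -1.0]]
wrist_force: [0.7, 0.2, -0.4]
finger_gap: 0.568
gripper_force: 41.6
```

```bash
python3 -m inch '[[0,0,0.008,0,0.2],[0,0,0.014,0,0.2],[0,0,0.017,0,0.2],[0,0,0.018,0,0.2],[0,0,0.018,0,0.2]]'
python3 -m inch '[[0,0,0,0,-0.15],[0,0,0,0,-0.3],[0,0,0,0,-0.5],[0,0,0,0,-0.6],[0,0,0,0,-0.6],[0,0,-0.02,0,-0.6],[0,0,-0.06,0,-0.6],[0,0,-0.1,0,-0.6],[0,0,-0.13,0,-0.6],[0,0,-0.14,0,-0.6]]'
```

```text
time: 6.72
ee_pos: [0.6754, 0.0557, 0.0376]
tcp_rot: [[-0.001, 1.0, -0.001], [1.0, 0.001, -0.0], [-0.0, -0.001, -1.0]]
wrist_force: [-3.0, 0.3, 8.3]
finger_gap: 0.572
gripper_force: 42.5
time: 7.98
ee_pos: [0.6772, 0.056, 0.18]
tcp_rot: [[-0.001, 1.0, 0.005], [1.0, 0.001, 0.001], [0.001, 0.005, -1.0]]
wrist_force: [0.1, 0.4, 0.2]
finger_gap: 0.801
gripper_force: 0.0
```

```bash
python3 -m inch '[[0.03,-0.03,0,0,-0.3],[0.07,-0.07,0,0,-0.3],[0.11,-0.112,0,0,-0.3],[0.15,-0.153,0,0,-0.3],[0.19,-0.193,0.02,0,-0.3],[0.215,-0.219,0.05,0,-0.3],[0.22,-0.224,0.08,0,-0.3],[0.22,-0.224,0.11,0,-0.3],[0.22,-0.224,0.14,0,-0.3],[0.22,-0.224,0.16,0,-0.3],[0.22,-0.224,0.17,0,-0.3],[0.22,-0.224,0.17,0,-0.3]]'
python3 -c "
from m import *
c=cap('top','top1');W=cloud(c)
print('bottle',blob(W,343,199,25,.088,.12)); print('weight',blob(W,207,334,22,.045,.07)); print(blob(W,228,212,45,.07,.13))"
```

```text
time: 9.48
ee_pos: [0.4511, 0.2753, 0.0059]
tcp_rot: [[-0.001, 1.0, -0.001], [1.0, 0.001, -0.001], [-0.001, -0.001, -1.0]]
wrist_force: [0.1, 0.0, 0.3]
finger_gap: 0.65
gripper_force: 0.0
bottle (144, array([0.6735, 0.0526, 0.1011]), array([0.6746, 0.053 , 0.097 ]), array([0.0292, 0.0295, 0.0176]))
weight (21, array([0.4538, 0.2652, 0.0554]), array([0.4527, 0.2655, 0.0557]), array([0.0697, 0.0055, 0.0163]))
(457, array([0.6508, 0.2498, 0.0912]), array([0.6489, 0.2433, 0.0872]), array([0.0817, 0.0794, 0.0342]))
```

```bash
python3 -m inch '[[0,0,0,0,0],[0,0,0,0,0.2],[0,0,0,0,0.4],[0,0,0,0,0.5],[0,0,0,0,0.5],[0,0,0,0,0.5]]' 50
python3 -m inch '[[0,0,-0.02,0,0.5],[0,0,-0.06,0,0.5],[0,0,-0.1,0,0.5],[0,0,-0.14,0,0.5],[0,0,-0.17,0,0.5],[0,0,-0.18,0,0.5],[0,0,-0.18,0,0.5]]'
```

```text
time: 10.28
ee_pos: [0.4525, 0.2759, 0.0074]
tcp_rot: [[-0.001, 1.0, 0.002], [1.0, 0.001, 0.001], [0.001, 0.002, -1.0]]
wrist_force: [1.1, -0.5, 5.8]
finger_gap: 0.381
gripper_force: 49.3
time: 11.15
ee_pos: [0.4514, 0.2753, 0.1862]
tcp_rot: [[-0.001, 1.0, 0.0], [1.0, 0.001, -0.0], [-0.0, 0.0, -1.0]]
wrist_force: [0.5, -0.2, -2.9]
finger_gap: 0.374
gripper_force: 50.3
```

```bash
python3 -m inch '[[-0.02,0.007,0,0,0.5],[-0.06,0.022,0,0,0.5],[-0.11,0.04,0,0,0.5],[-0.16,0.058,0,0,0.5],[-0.21,0.076,0,0,0.5],[-0.26,0.095,0,0,0.5],[-0.31,0.113,0,0,0.5],[-0.36,0.131,0,0,0.5],[-0.41,0.149,0,0,0.5],[-0.46,0.167,0,0,0.5],[-0.5,0.182,0,0,0.5],[-0.517,0.188,0,0,0.5]]'
python3 -m inch '[[0,0,0.02,0,0.5],[0,0,0.05,0,0.5],[0,0,0.08,0,0.5],[0,0,0.1,0,0.5],[0,0,0.11,0,0.5],[0,0,0.11,0,0.5]]'
```

```text
time: 12.65
ee_pos: [0.6386, -0.2449, 0.1834]
tcp_rot: [[0.003, 1.0, -0.004], [1.0, -0.003, -0.001], [-0.001, -0.004, -1.0]]
wrist_force: [0.4, 1.1, -3.0]
finger_gap: 0.387
gripper_force: 50.3
time: 13.4
ee_pos: [0.6397, -0.2409, 0.0757]
tcp_rot: [[-0.001, 1.0, -0.001], [1.0, 0.001, 0.0], [0.0, -0.001, -1.0]]
wrist_force: [0.4, -0.7, -2.0]
finger_gap: 0.381
gripper_force: 50.2
```

```bash
python3 -m inch '[[0,0,0.006,0,0.5],[0,0,0.010,0,0.5],[0,0,0.012,0,0.5],[0,0,0.012,0,0.5]]'
python3 -m inch '[[0,0,0,0,0.1],[0,0,0,0,-0.1],[0,0,0,0,-0.3],[0,0,0,0,-0.3],[0,0,-0.02,0,-0.3],[0,0,-0.06,0,-0.3],[0,0,-0.09,0,-0.3],[0,0,-0.1,0,-0.3]]'
```

```text
time: 13.9
ee_pos: [0.6399, -0.2414, 0.0644]
tcp_rot: [[-0.001, 1.0, 0.0], [1.0, 0.001, -0.0], [-0.0, 0.0, -1.0]]
wrist_force: [-0.2, 0.8, -2.2]
finger_gap: 0.377
gripper_force: 50.3
time: 14.9
ee_pos: [0.6416, -0.2418, 0.1679]
tcp_rot: [[-0.001, 1.0, 0.005], [1.0, 0.001, -0.002], [-0.002, 0.005, -1.0]]
wrist_force: [-0.2, -0.4, -1.4]
finger_gap: 0.651
gripper_force: 0.0
```

```bash
python3 -m inch '[[0.004,-0.03,0,0,-0.4],[0.01,-0.08,0,0,-0.4],[0.017,-0.13,0,0,-0.4],[0.023,-0.175,0.01,0,-0.4],[0.025,-0.194,0.03,0,-0.4],[0.025,-0.195,0.06,0,-0.4],[0.025,-0.195,0.09,0,-0.4],[0.025,-0.195,0.12,0,-0.4],[0.025,-0.195,0.145,0,-0.4],[0.025,-0.195,0.158,0,-0.4],[0.025,-0.195,0.16,0,-0.4],[0.025,-0.195,0.16,0,-0.4]]'
python3 -c "
from m import *
c=cap('top','top2');W=cloud(c)
print('weight',blob(W,521,219,22,.09,.13))"
```

```text
time: 16.4
ee_pos: [0.4453, -0.2166, 0.0048]
tcp_rot: [[-0.001, 1.0, 0.001], [1.0, 0.001, -0.0], [-0.0, 0.001, -1.0]]
wrist_force: [1.0, -0.2, -0.7]
finger_gap: 0.705
gripper_force: 0.0
weight (161, array([ 0.6371, -0.2395,  0.1044]), array([ 0.6394, -0.2415,  0.103 ]), array([0.0314, 0.0309, 0.0257]))
```

```bash
python3 -m inch '[[0,0,0,0,-0.1],[0,0,0,0,0.1],[0,0,0,0,0.3],[0,0,0,0,0.4],[0,0,0,0,0.4],[0,0,-0.02,0,0.4],[0,0,-0.06,0,0.4],[0,0,-0.1,0,0.4],[0,0,-0.14,0,0.4],[0,0,-0.15,0,0.4],[0,0,-0.15,0,0.4]]' 40
python3 -m inch '[[0.015,0.028,0,0,0.4],[0.04,0.074,0,0,0.4],[0.065,0.12,0,0,0.4],[0.09,0.166,0,0,0.4],[0.112,0.207,0,0,0.4],[0.126,0.232,0,0,0.4],[0.128,0.236,0.02,0,0.4],[0.128,0.236,0.05,0,0.4],[0.128,0.236,0.09,0,0.4],[0.128,0.236,0.12,0,0.4],[0.128,0.236,0.135,0,0.4],[0.128,0.236,0.135,0,0.4]]'
```

```text
time: 17.82
ee_pos: [0.4448, -0.2167, 0.1546]
tcp_rot: [[-0.0, 1.0, 0.001], [1.0, 0.0, -0.001], [-0.001, 0.001, -1.0]]
wrist_force: [-0.2, -0.3, -1.2]
finger_gap: 0.465
gripper_force: 40.4
time: 19.32
ee_pos: [0.6786, -0.0889, 0.0172]
tcp_rot: [[-0.0, 1.0, -0.004], [1.0, 0.0, -0.0], [-0.0, -0.004, -1.0]]
wrist_force: [-0.8, 0.4, -0.6]
finger_gap: 0.462
gripper_force: 40.5
```

```bash
python3 -m inch '[[0,0.001,0.006,0,0.4],[0,0.002,0.010,0,0.4],[0,0.002,0.0125,0,0.4],[0,0.002,0.0125,0,0.4]]'
python3 -m inch '[[0,0,0,0,0.0],[0,0,0,0,-0.2],[0,0,0,0,-0.4],[0,0,0,0,-0.4],[0,0,-0.02,0,-0.4],[0,0,-0.06,0,-0.4],[0,0,-0.12,0,-0.4],[0,0,-0.18,0,-0.4],[0,0,-0.22,0,-0.4]]'
```

```text
time: 19.82
ee_pos: [0.6833, -0.0883, 0.0074]
tcp_rot: [[-0.001, 1.0, 0.001], [1.0, 0.001, -0.0], [-0.0, 0.001, -1.0]]
wrist_force: [-0.4, 0.2, 0.3]
finger_gap: 0.46
gripper_force: 40.5
time: 20.95
ee_pos: [0.684, -0.0882, 0.2322]
tcp_rot: [[-0.001, 1.0, 0.006], [1.0, 0.001, -0.0], [-0.0, 0.006, -1.0]]
wrist_force: [0.8, -0.3, -0.6]
finger_gap: 0.697
gripper_force: 0.0
```

```bash
python3 -m inch '[[0.006,-0.03,0,0,-0.3],[0.015,-0.08,0,0,-0.3],[0.024,-0.13,0,0,-0.3],[0.033,-0.18,0,0,-0.3],[0.042,-0.225,0,0,-0.3],[0.0465,-0.245,0,0,-0.3],[0.0465,-0.249,0.02,0,-0.3],[0.0465,-0.249,0.05,0,-0.3],[0.0465,-0.249,0.08,0,-0.3],[0.0465,-0.249,0.105,0,-0.3],[0.0465,-0.249,0.115,0,-0.3],[0.0465,-0.249,0.115,0,-0.3]]'
python3 -c "
from m import *
c=cap('top','top3');W=cloud(c);cap('side','side3')
print('jar',blob(W,427,200,24,.04,.07));print('bottle',blob(W,343,199,25,.088,.12));o=robot.get_obs();print(o['ee_pos'])
cv2.imwrite('pics/s3c.png',cv2.resize(load('side3')['frame'][130:250,180:380],None,fx=3.5,fy=3.5))"
```

```text
time: 22.45
ee_pos: [0.434, -0.0419, 0.1122]
tcp_rot: [[-0.001, 1.0, 0.0], [1.0, 0.001, -0.0], [-0.0, 0.0, -1.0]]
wrist_force: [-0.3, -0.3, 0.6]
finger_gap: 0.647
gripper_force: 0.0
jar (220, array([ 0.681 , -0.089 ,  0.0543]), array([ 0.6825, -0.0887,  0.0507]), array([0.0388, 0.0374, 0.0172]))
bottle (145, array([0.6734, 0.0526, 0.1014]), array([0.6748, 0.053 , 0.0969]), array([0.0298, 0.0299, 0.0176]))
[ 0.43452384 -0.04198585  0.11279367]
```

View pics/s3c.png

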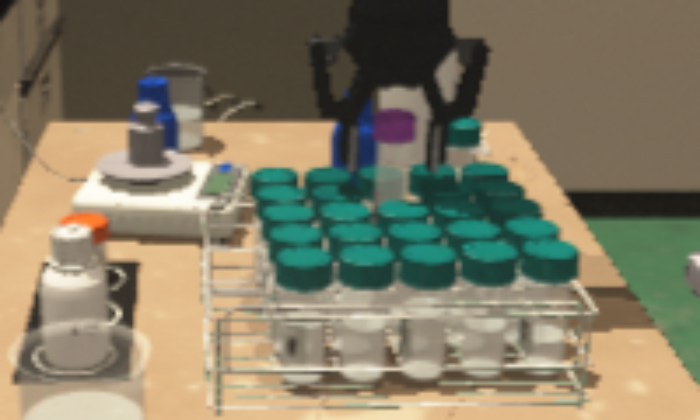

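The crop shows the purple tube at (395,150) between the open fingers, with the finger tips above the green caps. The weight stands on the pan at (147,140), and the jar and bottle stand on the mat. I'll grip and lift.

```bash
python3 -m inch '[[0,0,0,0,0],[0,0,0,0,0.2],[0,0,0,0,0.4],[0,0,0,0,0.5],[0,0,0,0,0.5],[0,0,0,0,0.5]]' 30
python3 -m inch '[[0,0,-0.015,0,0.5],[0,0,-0.04,0,0.5],[0,0,-0.065,0,0.5],[0,0,-0.09,0,0.5],[0,0,-0.115,0,0.5],[0,0,-0.125,0,0.5],[0,0,-0.125,0,0.5]]'
python3 -c "
from m import *
c=cap('side','side4');t=cap('top','top4')
cv2.imwrite('pics/s4c.png',cv2.resize(c['frame'][80:220,180:380],None,fx=3,fy=3))"
```

```text
time: 23.3
ee_pos: [0.4342, -0.0421, 0.1124]
tcp_rot: [[-0.001, 1.0, 0.001], [1.0, 0.001, -0.0], [-0.0, 0.001, -1.0]]
wrist_force: [-0.8, 0.2, 5.7]
finger_gap: 0.376
gripper_force: 29.2
time: 24.18
ee_pos: [0.4339, -0.0421, 0.237]
tcp_rot: [[-0.001, 1.0, 0.001], [1.0, 0.001, -0.0], [-0.0, 0.001, -1.0]]
wrist_force: [-0.0, 0.0, -0.6]
finger_gap: 0.376
gripper_force: 29.8
```

View pics/s4c.png

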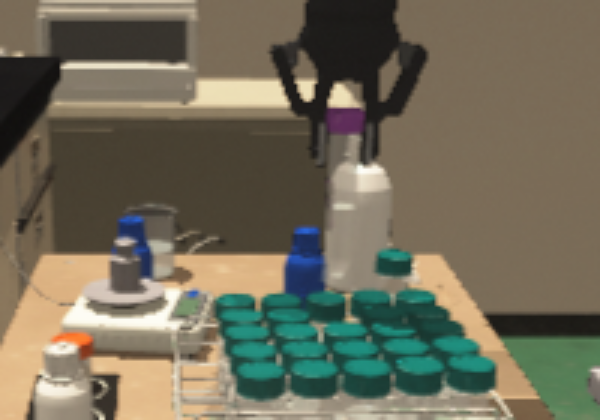

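```bash
python3 -m inch '[[0.002,0.02,0,0,0.5],[0.006,0.06,0,0,0.5],[0.01,0.1,0,0,0.5],[0.014,0.14,0,0,0.5],[0.018,0.18,0,0,0.5],[0.023,0.22,0,0,0.5],[0.025,0.24,0,0,0.5],[0.025,0.245,0,0,0.5],[0.025,0.245,0,0,0.5],[0.025,0.245,0,0,0.5]]'
python3 -c "
from m import *
c=cap('side','side5')
cv2.imwrite('pics/s5c.png',cv2.resize(c['frame'][90:270,140:280],None,fx=3.3,fy=3.3))"
```

```text
time: 25.52
ee_pos: [0.6777, -0.0171, 0.2367]
tcp_rot: [[-0.001, 1.0, -0.001], [1.0, 0.001, -0.0], [-0.0, -0.001, -1.0]]
wrist_force: [-1.2, 0.9, -0.3]
finger_gap: 0.377
gripper_force: 29.9
```

View pics/s5c.png

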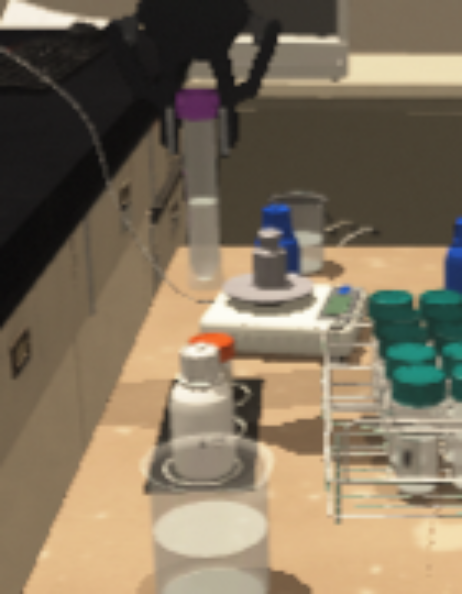

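The crop shows the tube hanging straight in the grip, from cap (197,103) to foot (205,280). I'll lower it.

```bash
python3 -m inch '[[0,0.001,0.015,0,0.5],[0,0.001,0.04,0,0.5],[0,0.001,0.07,0,0.5],[0,0.001,0.095,0,0.5],[0,0.001,0.11,0,0.5],[0,0.001,0.117,0,0.5],[0,0.001,0.122,0,0.5],[0,0.001,0.125,0,0.5],[0,0.001,0.1275,0,0.5],[0,0.001,0.1275,0,0.5]]'
```

```text
time: 26.82
ee_pos: [0.6798, -0.0168, 0.1095]
tcp_rot: [[-0.001, 1.0, 0.0], [1.0, 0.001, -0.0], [-0.0, 0.0, -1.0]]
wrist_force: [0.4, -0.3, -0.4]
finger_gap: 0.378
gripper_force: 29.9
```

```bash
python3 -m inch '[[0,0,0,0,0.2],[0,0,0,0,0.1],[0,0,0,0,0.0],[0,0,0,0,-0.2],[0,0,0,0,-0.3],[0,0,0,0,-0.3],[0,0,-0.02,0,-0.3],[0,0,-0.06,0,-0.3],[0,0,-0.11,0,-0.3]]'
python3 -m inch '[[0,-0.03,0,0,-0.3],[0,-0.08,0,0,-0.3],[0,-0.13,0,0,-0.3],[0,-0.18,0,0,-0.3],[0,-0.21,0,0,-0.3],[0,-0.22,0,0,-0.3],[0,-0.22,0,0,-0.3],[0,-0.22,0,0,-0.3]]'
python3 -c "
from m import *
c=cap('top','top6');W=cloud(c);s=cap('side','side6')
for n,a in dict(jar=(427,200,24,.04,.07),bottle=(343,199,25,.088,.12),weight=(521,212,22,.1,.13),tube=(384,192,22,.14,.18),beaker=(228,212,45,.07,.13)).items(): print(n,blob(W,*a))
cv2.imwrite('pics/f.png',np.hstack([cv2.resize(c['frame'][100:200,210:380],None,fx=2.2,fy=2.2),cv2.resize(s['frame'][130:230,140:280],None,fx=2.2,fy=2.2)]))"
```

```text
time: 27.95
ee_pos: [0.6794, -0.0168, 0.2211]
tcp_rot: [[-0.001, 1.0, -0.001], [1.0, 0.001, 0.0], [0.0, -0.001, -1.0]]
wrist_force: [1.6, -0.2, -0.0]
finger_gap: 0.649
gripper_force: 0.0
time: 28.95
ee_pos: [0.4616, -0.0168, 0.2197]
tcp_rot: [[-0.001, 1.0, 0.002], [1.0, 0.001, 0.0], [0.0, 0.002, -1.0]]
wrist_force: [0.2, -0.5, -0.5]
finger_gap: 0.647
gripper_force: 0.0
jar (220, array([ 0.6809, -0.089 ,  0.0542]), array([ 0.682 , -0.0887,  0.05  ]), array([0.0389, 0.0373, 0.0188]))
bottle (147, array([0.6734, 0.0524, 0.1012]), array([0.6745, 0.0532, 0.0977]), array([0.0289, 0.0299, 0.019 ]))
weight (95, array([ 0.639 , -0.2413,  0.1114]), array([ 0.6394, -0.2414,  0.1095]), array([0.0239, 0.0229, 0.0124]))
tube (192, array([ 0.6765, -0.018 ,  0.1559]), array([ 0.6775, -0.0181,  0.1509]), array([0.0304, 0.0315, 0.0215]))
beaker (451, array([0.6511, 0.2499, 0.0917]), array([0.6488, 0.243 , 0.0874]), array([0.0818, 0.0797, 0.0343]))
```

View pics/f.png

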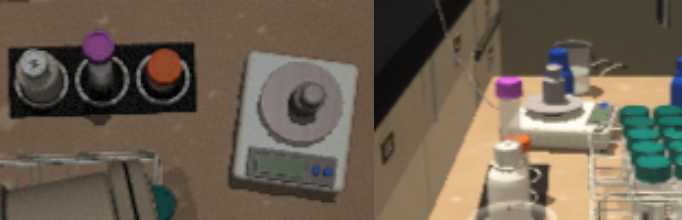

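The picture shows the jar, tube and bottle upright in their rings, with the weight on the pan. All are within about 3 mm of centre and the beaker has not moved, so I'll hand in.

```bash
python3 -c "
from cell import robot
print(robot.hand_in())"
```

```text
the job is handed in; nothing more can be done
None
```

The job is handed in after about 29 s: the weight is on the pan and the jar, tube and bottle are upright in their rings, each measured within about 3 mm of centre, with the beaker unmoved; the hand-in returned no verdict.

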